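# Assemble the inspection lamp: lens, retaining ring, battery cells and cap

### The arm

A 6-joint arm with a two-finger parallel gripper is mounted at the origin on the work surface. World frame = base frame: x ahead of the robot, y to its left, z up, the work surface at z = 0. Lengths are in m, angles in rad, forces in N, time in s.
With the tool pointing down it reaches from about 0.25 to 0.725 m from the base axis. Payload 9.7 kg.
Tool frame: the origin (TCP) lies midway between the tips of the shut fingers; the grasp point (between the pads) lies 19 mm behind it (manip.hold_point_z is the distance from the TCP to the grasp point, in m); z points along the fingers, y is the line along which they close (so a half turn about z gives the same grasp; the last joint's range is limited). The gripper opens to 85 mm and grips with 20 to 120 N. Pads are 22 mm wide; open, the fingers measure 114 mm over their backs; the gripper's body (76 mm by 85 mm) begins 54 mm behind the grasp point. The pads swing forward as they close: fully open they stand 13 mm farther back than shut.
Start: joints at [1.123, 0.087, 0.176, 1.66, 0, 1.571], TCP at [0.238, 0.496, 0.231] pointing down, gripper open.
Joint ranges: [-3.13, 3.13], [-0.85, 1.81], [-1.15, 1.24], [-2.2, 2.28], [-1.44, 1.52], [-3.14, 3.14]. Speed limits (rad/s): [2.22, 2.22, 2.57, 3.14, 3.14, 3.14].

### API

Orientations are given as [roll, pitch, yaw] about the fixed x, y, z axes, in that order (R = Rz(yaw) Ry(pitch) Rx(roll)).
In Python, from plant import manip gives the robot as it stands.
- The arm moves only by the shell command python3 inch.py 'ROWS' [OPENING] [FORCE]. ROWS is a JSON list of rows, 1 to 12 of them, each of 4 numbers: dx, dy, dz in m, then a turn about the tool's z in rad; each row shifts and turns the commanded pose from where the row before left it, along the tool's axes as they then stand; what a row does not reach is not made up. A row lasts 1/12 s, in which the tool goes at most 0.0417 m and 0.125 rad, less where a joint would pass 70% of its speed; a pose out of reach is approached as far as the arm can. OPENING is the finger opening in m, set as the command begins (- or left out keeps the last). The fingers move at their own pace and stop on an object; FORCE is the grip in N (left out, the last holds). Time passes only in rows, so rows that do not move let the fingers close. It prints the time, the measured TCP pose, the force, the opening and the grip force at its end.
- manip.get_state(): the state, without advancing time (a new reading comes with each control period).
- manip.get_image(name): name is "scene" or "top"; returns (picture, depth): 480x640x3 uint8, red, green, blue; 480x640 float32, m along the optical axis (not along the pixel's ray), 0 where there is no reading.
- manip.get_calibration(name): a dict with "fov_y" (degrees; the focal length in pixels is half the picture's height over the tangent of half this angle, whatever the lens; pixels are square), "cx", "cy" (the principal point, pixels), "origin" and "orientation" of the camera in the world. Camera axes: x right, y down, z forward; pixel columns grow to the right and rows downward; lengths in m; the calibration is good to about 2 mm. A picture is of the moment at which its call begins. get_calibration takes no time and is no camera call.
- manip.job_done(): hands the job in; it is judged then, once.
The state is a dict: "t": time; "qpos": joint angles; "qd": joint speeds; "effort": joint torques, N m; "tcp_pos": TCP position; "tcp_rot": TCP orientation; "contact_force": force on the tool from outside, world axes, zero at the start; "ft_torque": the same for the moment, N m; "grip_width": finger opening in m; "grip_force": force on a finger pad.
Only numpy, scipy, OpenCV 4.12 (cv2) and the standard library are available. Lean on these libraries where they do the work, as an engineer would, in place of code of your own. Each camera call takes 0.05 s, during which the arm holds its last target. There are 200 camera calls.

### The job

Put the inspection lamp back together: lay the lens flat in the cell of the lamp head, swing the brass retaining ring over it and screw the ring clockwise right down until snug. Load every green battery cell on the bench, contact end up, into the yellow tube, swing the blue cap over it and screw the cap fully down too. Screw each part only once it has been swung over its place, and do not push the screw dish or the wire spool about.

Things in the scene. Friction and masses are not known exactly. Their poses are not given: they have to be found in the camera images.
- lamp_head: grey finned lamp head, fixed, 76 x 76 mm, 40 mm tall, on an aluminium base plate; origin at table level under the axis of the round lens cell in its top; its x axis points to the dark hinge post, 100 mm away, of the arm with the retaining ring. The arm opens to the -y side. The head may stand left or right of the robot
- cell_seat (a point): centre of the flat floor of the lens cell, 31 mm above the table. The cell is 48 mm in diameter, open at the top, 9 mm deep (rim 40 mm above the table, with a 2 mm chamfer)
- lens: lens in a black round mount with a pale blue domed glass on top: 46 mm diameter, 14 mm thick (the dome rises 3 mm more), 60 g, lying flat, glass up; origin at the centre of its underside, z up. Take it across the black edge. Seated, it stands 5 mm above the rim of the cell
- ring_arm (a joint): hinge of the flat steel swing arm (rad), about a vertical axis: 0 = the brass retaining ring exactly over the lens cell (a stop), grows anticlockwise seen from above as the arm swings open, 2.0 = stop; starts 1.2 to 1.75 (open). It stays where it is left; about 0.1 N m moves it. Push or pull it by its red peg, anticlockwise to open, clockwise to shut
- ring_arm_hinge (a point): on the hinge axis of the retaining ring's arm, 49.5 mm above the table
- ring_arm_peg (a point): grip point 6 mm below the top of the red upright peg (12 mm thick, 38 mm tall, 93.5 mm above the table at its top) on the swing arm, 40 mm from its hinge axis and 60 mm from the ring's axis; x axis of this point points from the ring to the hinge
- lens_ring (a joint): screw angle of the brass retaining ring (rad): 0 = fully loose, 2.6 = fully screwed down, snug (a stop). Clockwise seen from above tightens and lowers it 4 mm in all; about 0.04 N m turns it. It is captive in its swing arm: starts 0 to 0.3. A grasp across any diameter of its upright side turns it; it takes two or more grasps
- lens_ring_top (a point): centre of the top of the brass retaining ring (79 mm above the table when loose, 75 when tight). The ring's grip is 58 mm in diameter and 18 mm tall, open in the middle (37 mm hole); under it, after a gap of 5.5 mm (1.5 mm when tight), lies the steel eye of the arm, 74 mm across and 6 mm thick
- battery_tube: yellow upright battery tube, fixed, 46 x 46 mm, 100 mm tall, on an aluminium base plate; origin at table level under the axis of its bore; its x axis points to the dark hinge post, 100 mm away, of the arm with the cap. The arm opens to the -y side. The tube may stand right or left of the robot
- tube_mouth (a point): centre of the mouth of the bore, 100 mm above the table; bore 32 mm in diameter with a 2 mm chamfer
- tube_floor (a point): centre of the floor of the bore, 9 mm above the table (91 mm below the mouth). The cells stack on it, one on another, up to three
- cap_arm (a joint): hinge of the flat steel swing arm (rad), about a vertical axis: 0 = the blue cap exactly over the tube (a stop), grows anticlockwise seen from above as the arm swings open, 2.0 = stop; starts 1.2 to 1.75 (open). It stays where it is left; about 0.1 N m moves it. Push or pull it by its red peg, anticlockwise to open, clockwise to shut
- cap_arm_hinge (a point): on the hinge axis of the cap's arm, 104 mm above the table
- cap_arm_peg (a point): grip point 6 mm below the top of the red upright peg (12 mm thick, 38 mm tall, 148 mm above the table at its top) on the swing arm, 40 mm from its hinge axis and 60 mm from the cap's axis; x axis of this point points from the cap to the hinge
- tube_cap (a joint): screw angle of the blue screw cap (rad): 0 = fully loose, 2.6 = fully screwed down, snug (a stop). Clockwise seen from above tightens and lowers it 4 mm in all; about 0.04 N m turns it. It is captive in its swing arm: starts 0 to 0.3. A grasp across any diameter of its upright side turns it; it takes two or more grasps
- tube_cap_top (a point): centre of the top of the blue screw cap (133.5 mm above the table when loose, 129.5 when tight): grip 44 mm in diameter and 18 mm tall; under it, after a gap of 5.5 mm (1.5 mm when tight), lies the steel eye of the arm, 74 mm across and 6 mm thick
- cell1: short green battery cell standing upright, 30 mm diameter, 30 mm tall with a 10 mm wide, 1.5 mm high contact on top, 50 g; origin at the centre of its underside, z up. May be absent (one to three are there). It drops freely down the bore once let go in the mouth
- cell2: short green battery cell standing upright, 30 mm diameter, 30 mm tall with a 10 mm wide, 1.5 mm high contact on top, 50 g; origin at the centre of its underside, z up. May be absent (one to three are there). It drops freely down the bore once let go in the mouth
- cell3: short green battery cell standing upright, 30 mm diameter, 30 mm tall with a 10 mm wide, 1.5 mm high contact on top, 50 g; origin at the centre of its underside, z up. May be absent (one to three are there). It drops freely down the bore once let go in the mouth
- screw_dish: small steel screw dish, 52 mm across, 18 mm tall, a bystander; origin at the centre of its underside
- wire_spool: spool of copper wire, 56 mm across, 52 mm tall, a bystander; origin at the centre of its underside

How it is judged:
By the outcome, as a careful person would: the job done as asked, in the order asked, and still so for the second after the job is handed in, with the robot touching nothing.
Of cell1, cell2, cell3 only 1 to 3 are there at a start; the rules pass over those that are not, and their reading is None.
At some moment in a run one of lens, cell1, cell2, cell3 may be knocked a few centimetres aside while the robot is not near it.
Once in a run the grip may slacken for a moment while it holds something.
It also fails if it takes over 210 s, if anything falls off the work surface, if the arm or the gripper's body presses on something with over 40 N, if the wrist force passes 120 N, or if a joint passes its speed limit or range.

## Working session

There is one attempt and no reset: what is moved stays moved. The work goes in short steps, Python scripts to look and compute and a shell command to move; the robot and the scene stay as the last step left them, time stands still between calls to the robot, and variables do not carry over. Pictures are saved under pics/ and viewed, at most 14 in all, crops included, and the job is handed in when it is done.

```bash
ls; mkdir -p pics; cat > h.py <<'E'
import numpy as np, cv2
from plant import manip
from scipy.spatial.transform import Rotation as R
def cam(n):
    c=manip.get_calibration(n); f=240/np.tan(np.radians(c['fov_y'])/2)
    return c,f
def cloud(n,d):
    c,f=cam(n); v,u=np.mgrid[0:480,0:640]
    P=np.stack([(u-c['cx'])/f*d,(v-c['cy'])/f*d,d],-1)
    o=np.array(c['orientation']); M=R.from_euler('xyz',o).as_matrix() if o.size==3 else o.reshape(3,3)
    return P@M.T+np.array(c['origin'])
E
python3 - <<'E'
from h import *
for n in ['top','scene']:
    p,d=manip.get_image(n); cv2.imwrite(f'pics/{n}0.png',p[:,:,::-1]); np.save(f'pics/{n}0.npy',d)
    print(manip.get_calibration(n))
print(manip.get_state(),manip.hold_point_z)
E
```

```text
inch.py
pics
plant.py
{'fov_y': 45.92530339466424, 'cx': 314.7907148312764, 'cy': 241.38934459467157, 'origin': array([0.35259819, 0.05424722, 1.09406775]), 'orientation': array([-2.93206087,  0.00678257, -1.74838114])}
{'fov_y': 42.040809846086994, 'cx': 313.01368603710324, 'cy': 241.6110350170559, 'origin': array([1.06553121, 0.28907052, 0.96715413]), 'orientation': array([-2.555662  , -0.01020657,  2.02128035])}
{'t': 0.1, 'qpos': array([ 1.12298880e+00,  8.73923884e-02,  1.75196595e-01,  1.65979980e+00,
       -3.71201405e-05,  1.57078461e+00]), 'qd': array([ 1.22159630e-03, -9.82902230e-04,  1.35203777e-03, -8.74041980e-05,
       -1.19024889e-03,  4.42903074e-04]), 'effort': array([ 1.12088572e-03, -5.21561444e+01,  4.65653443e+01,  1.59503007e-02,
        7.52128949e-05,  1.27217720e-05]), 'tcp_pos': array([0.23806229, 0.49557331, 0.23065233]), 'tcp_rot': array([-3.14039339e+00,  3.71060622e-05,  2.69379689e+00]), 'contact_force': array([ 0.1047839 ,  0.34347844, -0.39798669]), 'ft_torque': array([ 0.02882444, -0.05807344, -0.01443593]), 'grip_force': 0.0, 'grip_width': 0.08530643201273404} 0.0187
```
View pics/top0.png

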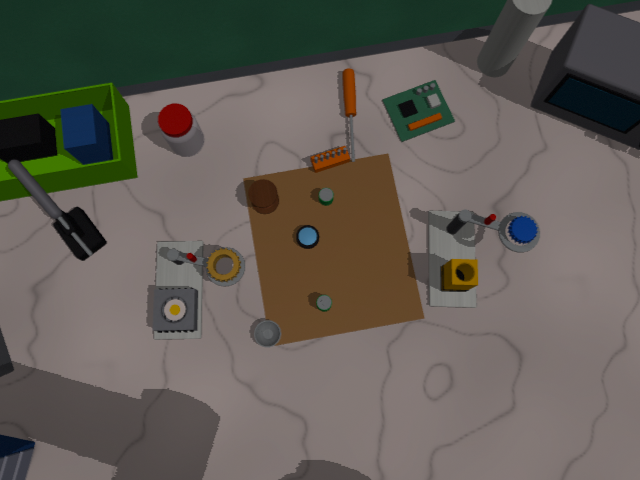

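View pics/scene0.png

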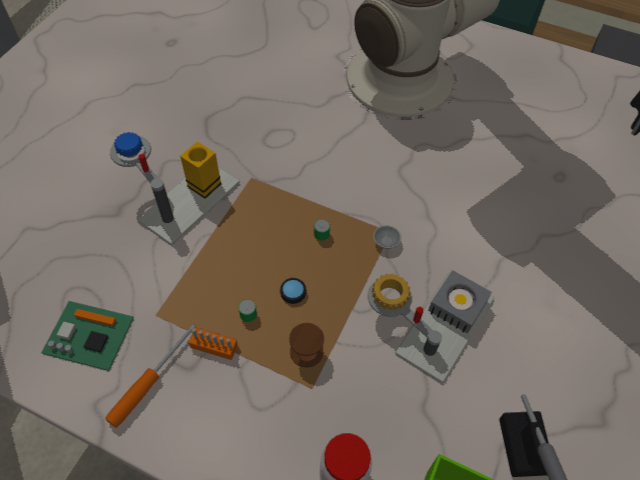

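The top view shows the lamp head at (175,310) with its hinge post near (178,256), ring at (224,265) and peg at (191,257). The tube is at (463,272), with its post at (460,222), cap at (522,230) and peg at (490,218). The lens is at (308,237), and there are two cells, at (326,195) and (323,302). The dish is at (266,332) and the spool at (264,196).

```bash
cat > meas.py <<'E'
from h import *
def top_circle(n,P,px,zlo,zhi,r=40,rad=0.04):
    v,u=np.mgrid[0:480,0:640]
    m=(np.hypot(u-px[0],v-px[1])<r)&(P[...,2]>zlo)&(P[...,2]<zhi)
    # biggest component nearest px
    k,l,s,c=cv2.connectedComponentsWithStats(m.astype(np.uint8))
    if k<2: return None
    i=1+np.argmax(s[1:,4]); Q=P[l==i]
    (x,y),rr=cv2.minEnclosingCircle((Q[:,:2]*1000).astype(np.float32))
    return np.round([x,y,rr,Q[:,2].mean()*1000,len(Q),Q[:,0].mean()*1000,Q[:,1].mean()*1000],1)
def proj(n,X):
    c,f=cam(n); M=R.from_euler('xyz',c['orientation']).as_matrix()
    p=(np.array(X)-c['origin'])@M; return p[0]/p[2]*f+c['cx'],p[1]/p[2]*f+c['cy']
E
python3 - <<'E'
from meas import *
pts={'top':dict(table=(380,380),head=(175,310),hpost=(178,256),ring=(224,265),rpeg=(191,257),tube=(463,272),tpost=(462,220),cap=(522,230),tpeg=(490,218),lens=(308,237),cA=(326,195),cB=(323,302),dish=(266,332),spool=(264,196))}
pts['scene']=dict(head=(461,299),ring=(391,290),tube=(201,152),cap=(128,144),rpeg=(418,314),tpeg=(143,160),hpost=(432,338),tpost=(158,186),lens=(293,290),cA=(248,308),cB=(322,227),dish=(388,238),spool=(307,340),table=(270,250))
Z=dict(head=(.034,.043),ring=(.070,.083),tube=(.094,.106),cap=(.125,.138),rpeg=(.083,.098),tpeg=(.138,.153),hpost=(.045,.14),tpost=(.1,.2),lens=(.009,.022),cA=(.025,.035),cB=(.025,.035),dish=(.012,.022),spool=(.046,.056),table=(-.02,.02))
for n in pts:
    d=np.load(f'pics/{n}0.npy'); P=cloud(n,d)
    for k,p in pts[n].items():
        print(n,k,top_circle(n,P,p,*Z[k],r=12 if 'peg' in k or 'post' in k else 38),np.round(P[p[1],p[0]]*1000))
E
```

```text
top table [ 2.996e+02 -5.330e+01  7.160e+01  6.000e-01  4.488e+03  2.998e+02
 -5.290e+01] [300. -53.   0.]
top head [ 494.5  304.    53.3   40.  1097.   494.3  303.5] [494. 302.  31.]
top hpost [586.1 273.9  25.6  60.8 226.  588.5 278. ] [589. 279.  55.]
top ring [554.7 195.1  31.   78.4 544.  554.  195.1] [568. 204.  -1.]
top rpeg [577.6 250.9   6.3  92.5  43.  577.1 249.7] [575. 247.  93.]
top tube [ 460.5 -226.8   31.9   99.9  466.   460.5 -226.8] [ 467. -242.   40.]
top tpost [ 555.7 -251.7   15.7  111.4  176.   556.2 -248.7] [ 551. -241.  113.]
top cap [ 513.  -336.3   24.5  132.6  559.   512.5 -335.2] [ 511. -333.  133.]
top tpeg [ 540.8 -283.2    6.7  146.4   47.   539.7 -282.3] [ 539. -279.  147.]
top lens [593.2  33.9  23.2  15.2 419.  592.5  34.1] [590.  32.  17.]
top cA [665.5 -15.8  15.4  29.5 178.  664.9 -15.5] [664. -17.  29.]
top cB [458.8  25.8  14.8  29.7 189.  458.9  26. ] [459.  27.  34.]
top dish [421.3 141.   25.3  16.6 260.  421.3 141.9] [425. 143.   8.]
top spool [683.4 104.2  28.8  52.4 631.  682.9 104.7] [677. 102.  51.]
scene head [ 497.6  303.3   53.5   39.
[... 351 characters left out ...]
ne tpeg [ 543.8 -282.7    7.1  145.8   50.   544.4 -281.3] [ 546. -280.  142.]
scene hpost [595.6 282.4  16.2  56.7 250.  596.4 284.1] [600. 284.  57.]
scene tpost [ 559.5 -253.5   18.2  110.5  195.   561.4 -248.8] [ 567. -241.  115.]
scene lens [596.2  33.5  23.8  15.  495.  597.4  34.9] [601.  37.  20.]
scene cA [669.  -15.7  16.1  29.2 230.  668.8 -15.1] [671. -12.  31.]
scene cB [461.4  25.1  16.   29.5 180.  463.   26.7] [465.  28.  30.]
scene dish [422.  140.6  26.8  16.4 241.  418.2 138.9] [416. 141.   2.]
scene spool [685.3 104.9  28.8  52.2 901.  686.5 105. ] [688. 106.  53.]
scene table [ 5.315e+02 -3.960e+01  8.690e+01  1.500e+00  4.492e+03  5.350e+02
 -4.440e+01] [537. -43.   4.]
```

```bash
cat > to.py <<'E'
# usage: to.py x y z yaw (mm, rad): turn needed, then shift in tool axes AFTER the turn
import sys; from h import *
x,y,z,yaw=map(float,sys.argv[1:]); s=manip.get_state()
w=s['tcp_rot'][2]; t=-((yaw-w+np.pi)%(2*np.pi)-np.pi)
d=np.array([x,y,z])/1000-s['tcp_pos']
M=R.from_euler('xyz',[np.pi,0,yaw]).as_matrix()
print('turn',round(t,4),'rows',round(abs(t)/.125,2),'shift',np.round(d@M,4),'n',np.linalg.norm(d)/.0417, 't',s['t'],'q6',round(s['qpos'][5],2))
E
python3 to.py 594.7 33.7 100 1.5708; python3 to.py 594.7 33.7 100 3.1416
```

```text
turn 1.123 rows 8.98 shift [-0.4619  0.3566  0.1307] n 14.340195683592597 t 0.1 q6 1.57
turn -0.4478 rows 3.58 shift [-0.3566 -0.4619  0.1307] n 14.340195683592597 t 0.1 q6 1.57
```

```bash
python3 inch.py '[[0,0,0,0.1248],[0,0,0,0.1248],[0,0,0,0.1248],[0,0,0,0.1248],[0,0,0,0.1248],[0,0,0,0.1248],[0,0,0,0.1248],[0,0,0,0.1248],[0,0,0,0.1246]]' 0.085 40
python3 inch.py '[[-0.03,0.023,0,0],[-0.03,0.023,0,0],[-0.03,0.023,0,0],[-0.03,0.023,0,0],[-0.03,0.023,0,0],[-0.03,0.023,0,0],[-0.03,0.023,0,0],[-0.03,0.023,0,0]]'
python3 inch.py '[[-0.03,0.023,0.01,0],[-0.03,0.023,0.01,0],[-0.03,0.023,0.01,0],[-0.03,0.023,0.02,0],[-0.03,0.023,0.02,0],[-0.03,0.023,0.02,0],[-0.03,0.023,0.02,0],[0,0,0,0]]'
python3 to.py 594.7 33.7 60 1.5708
```

```text
t: 0.85
tcp_pos: [0.2381, 0.4957, 0.2309]
tcp_rot: [-3.141, 0.001, 1.565]
contact_force: [-0.7, 0.3, 0.2]
grip_width: 0.0846
grip_force: 0.0
t: 1.52
tcp_pos: [0.4228, 0.254, 0.2311]
tcp_rot: [-3.141, 0.0, 1.571]
contact_force: [0.2, 0.7, -0.5]
grip_width: 0.0851
grip_force: 0.0
t: 2.18
tcp_pos: [0.5815, 0.0441, 0.1179]
tcp_rot: [-3.136, 0.002, 1.567]
contact_force: [-0.4, -0.4, -0.7]
grip_width: 0.0847
grip_force: 0.0
turn -0.0042 rows 0.03 shift [-0.0104  0.0132  0.0579] n 1.4461945556884155 t 2.1833 q6 1.65
```

```bash
python3 inch.py '[[-0.0104,0.0132,0.02,0],[0,0,0.03,0],[0,0,0.03,0],[0,0,0.03,0],[0,0,0,0]]'
python3 inch.py '[[0,0,0,0],[0,0,0,0],[0,0,0,0],[0,0,0,0],[0,0,0,0],[0,0,0,0],[0,0,0,0]]' 0.03 25
python3 to.py 594.7 33.7 2 1.5708
```

```text
t: 2.6
tcp_pos: [0.5901, 0.0383, 0.0068]
tcp_rot: [-3.132, 0.001, 1.571]
contact_force: [-1.7, -0.9, -1.2]
grip_width: 0.0848
grip_force: 0.0
t: 3.18
tcp_pos: [0.5942, 0.0385, 0.0139]
tcp_rot: [3.141, -0.0, 1.571]
contact_force: [-0.4, 0.1, 0.3]
grip_width: 0.0301
grip_force: 0.0
turn 0.0001 rows 0.0 shift [-0.0048  0.0005  0.0119] n 0.30813769255752055 t 3.1833 q6 1.64
```

```bash
python3 inch.py '[[0,0,0,0],[0,0,0,0],[0,0,0,0],[0,0,0,0],[0,0,0,0]]' 0.085 25; python3 to.py 594.7 33.7 2 1.5708
```

```text
t: 3.6
tcp_pos: [0.5939, 0.0385, 0.0133]
tcp_rot: [-3.141, 0.0, 1.571]
contact_force: [0.3, 0.3, 0.6]
grip_width: 0.0847
grip_force: 0.0
turn 0.0 rows 0.0 shift [-0.0048  0.0008  0.0113] n 0.2943944700988072 t 3.6 q6 1.64
```

```bash
python3 inch.py '[[-0.0048,0.0005,0.012,0],[0,0,0,0],[0,0,0,0]]'
python3 inch.py '[[0,0,0,0],[0,0,0,0],[0,0,0,0],[0,0,0,0],[0,0,0,0],[0,0,0,0],[0,0,0,0]]' 0.03 25
python3 to.py 594.7 33.7 2 1.5708
```

```text
t: 3.85
tcp_pos: [0.5937, 0.0333, 0.0]
tcp_rot: [-3.139, 0.0, 1.57]
contact_force: [-0.6, 0.2, -0.3]
grip_width: 0.0847
grip_force: 0.0
t: 4.43
tcp_pos: [0.5947, 0.0337, 0.0018]
tcp_rot: [3.141, -0.0, 1.571]
contact_force: [-1.0, -0.0, 5.0]
grip_width: 0.0447
grip_force: 25.8
turn -0.0 rows 0.0 shift [ 0.     -0.     -0.0002] n 0.003974164022554281 t 4.4333 q6 1.63
```

```bash
python3 inch.py '[[0,0,0,0],[0,0,0,0],[0,0,0,0],[0,0,0,0.1],[0,0,0,0.12],[0,0,0,0.12],[0,0,0,0.12],[0,0,0,0.12],[0,0,0,0.12]]' 0.085 25
python3 inch.py '[[0,0,0,0.12],[0,0,0,0.12],[0,0,0,0.12],[0,0,0,0.12],[0,0,0,0.12],[0,0,0,0.12],[0,0,0,0.1508],[0,0,0,0],[0,0,0,0]]'
python3 inch.py '[[0,0,0,0],[0,0,0,0],[0,0,0,0],[0,0,0,0],[0,0,0,0],[0,0,0,0],[0,0,0,0]]' 0.03 25
python3 inch.py '[[0,0,0,0],[0,0,0,0],[0,0,0,0],[0,0,-0.03,0],[0,0.04,-0.04,0],[0,0.04,-0.04,0],[0,0.04,-0.01,0],[0,0.04,0,0],[0,0.04,0,0],[0,0.04,0,0]]' 0.085
python3 - <<'E'
from meas import *
b={}
for n,p in dict(top=(308,237),scene=(293,290)).items():
    im,d=manip.get_image(n); P=cloud(n,d); print(n,top_circle(n,P,p,.009,.022,r=38)); cv2.imwrite(f'pics/{n}1.png',im[:,:,::-1])
E
```

```text
t: 5.18
tcp_pos: [0.5944, 0.0336, 0.0011]
tcp_rot: [-3.141, 0.0, 0.865]
contact_force: [0.4, 1.3, -0.0]
grip_width: 0.0849
grip_force: 0.0
t: 5.93
tcp_pos: [0.5947, 0.0249, 0.0011]
tcp_rot: [-3.135, 0.0, 0.039]
contact_force: [-0.6, -0.1, 0.4]
grip_width: 0.0848
grip_force: 0.0
t: 6.52
tcp_pos: [0.5949, 0.0254, 0.0016]
tcp_rot: [-3.135, -0.0, 0.04]
contact_force: [-0.2, 2.3, 2.9]
grip_width: 0.0446
grip_force: 25.8
t: 7.35
tcp_pos: [0.6035, -0.1962, 0.0992]
tcp_rot: [-3.136, -0.001, 0.04]
contact_force: [0.7, 0.4, -1.1]
grip_width: 0.085
grip_force: 0.0
top [592.2  26.3  23.   15.4 419.  591.7  26.7]
scene [594.8  27.2  23.8  15.1 491.  596.7  27.8]
```

```bash
python3 -c "
from h import *
s=manip.get_state();print(s['qpos'].round(3),s['tcp_pos'],s['tcp_rot'])"; python3 to.py 594.7 25.4 50 0.04;python3 to.py 594.7 25.4 50 1.57
```

```text
[-0.322  0.283  0.145  1.435  0.005  2.785] [ 0.60307077 -0.19958367  0.09825085] [-3.13638639e+00  4.50425139e-04  3.48529798e-02]
turn -0.0051 rows 0.04 shift [ 0.0006 -0.2251  0.0483] n 5.521624615196071 t 7.45 q6 2.79
turn -1.5351 rows 12.28 shift [ 0.225  -0.0085  0.0483] n 5.521624615196071 t 7.45 q6 2.79
```

```bash
python3 inch.py '[[0,0,0,-0.125],[0,0,0,-0.125],[0,0,0,-0.125],[0,0,0,-0.125],[0,0,0,-0.125],[0,0,0,-0.125],[0,0,0,-0.125],[0,0,0,-0.125],[0,0,0,-0.125],[0,0,0,-0.125],[0,0,0,-0.125],[0,0,0,-0.125]]'
python3 inch.py '[[0.03,0,0,-0.0351],[0.039,-0.0017,0,0],[0.039,-0.0017,0,0],[0.039,-0.0017,0,0],[0.039,-0.0017,0,0],[0.039,-0.0017,0,0],[0,0,0,0],[0,0,0,0],[0,0,0,0]]'
python3 to.py 594.7 25.4 6 1.57
```

```text
t: 8.45
tcp_pos: [0.6035, -0.1939, 0.0986]
tcp_rot: [-3.141, -0.007, 1.547]
contact_force: [-0.0, -0.1, -0.8]
grip_width: 0.0849
grip_force: 0.0
t: 9.2
tcp_pos: [0.595, 0.0308, 0.1002]
tcp_rot: [-3.141, -0.006, 1.576]
contact_force: [0.8, -0.4, 0.1]
grip_width: 0.0852
grip_force: 0.0
turn 0.0061 rows 0.05 shift [-0.0054 -0.0003  0.0942] n 2.2623483343165693 t 9.2 q6 1.61
```

```bash
python3 inch.py '[[-0.0054,-0.0003,0.03,0.006],[0,0,0.032,0],[0,0,0.032,0],[0,0,0,0],[0,0,0,0],[0,0,0,0]]'
python3 inch.py '[[0,0,0,0],[0,0,0,0],[0,0,0,0],[0,0,0,0],[0,0,0,0],[0,0,0,0]]' 0.03 45
python3 to.py 594.7 25.4 6 1.57
```

```text
t: 9.7
tcp_pos: [0.5957, 0.025, 0.0081]
tcp_rot: [3.14, -0.006, 1.568]
contact_force: [0.4, 0.8, 0.2]
grip_width: 0.0855
grip_force: 0.0
t: 10.2
tcp_pos: [0.5957, 0.0259, 0.0081]
tcp_rot: [3.139, -0.006, 1.569]
contact_force: [-2.0, -0.5, 7.9]
grip_width: 0.0431
grip_force: 44.5
turn -0.0007 rows 0.01 shift [-0.0005 -0.001   0.0021] n 0.057399646292538166 t 10.2 q6 1.61
```

```bash
python3 inch.py '[[0,0,0,0],[0,0,0,0],[0,0,0,0],[-0.0005,-0.001,0.0035,0],[0,0,0,0],[0,0,0,0]]' 0.085
python3 inch.py '[[0,0,0,0],[0,0,0,0],[0,0,0,0],[0,0,0,0],[0,0,0,0],[0,0,0,0]]' 0.03 45
python3 inch.py '[[0,0,-0.02,0],[0,0,-0.04,0],[0,0,-0.04,0],[0,0,-0.04,0],[0,0,0,0],[0,0,0,0]]'
python3 to.py 497.2 302.4 145 1.57
```

```text
t: 10.7
tcp_pos: [0.5935, 0.0254, 0.0023]
tcp_rot: [-3.14, -0.006, 1.569]
contact_force: [-0.1, 1.7, -0.1]
grip_width: 0.0848
grip_force: 0.0
t: 11.2
tcp_pos: [0.5942, 0.0254, 0.0033]
tcp_rot: [3.141, -0.006, 1.569]
contact_force: [-0.3, 0.3, 4.4]
grip_width: 0.044
grip_force: 46.0
t: 11.7
tcp_pos: [0.5952, 0.0245, 0.1453]
tcp_rot: [3.137, -0.007, 1.569]
contact_force: [0.4, 0.1, -1.4]
grip_width: 0.0437
grip_force: 46.2
turn -0.0008 rows 0.01 shift [ 0.2778 -0.0982  0.0003] n 7.06555524728183 t 11.7 q6 1.61
```

```bash
python3 inch.py '[[0.0347,-0.0123,0,0],[0.0347,-0.0123,0,0],[0.0347,-0.0123,0,0],[0.0347,-0.0123,0,0],[0.0347,-0.0123,0,0],[0.0347,-0.0123,0,0],[0.0347,-0.0123,0,0],[0.0347,-0.0123,0,0],[0,0,0,0],[0,0,0,0],[0,0,0,0]]'
python3 to.py 497.2 302.4 48 1.57
python3 - <<'E'
from meas import *
ims=[]
for n,p in dict(top=(180,300),scene=(461,290)).items():
    im,d=manip.get_image(n); u,v=p; ims.append(cv2.resize(im[v-75:v+75,u-50 if u<100 else u-75:u+75,::-1],(400,400),interpolation=2))
cv2.imwrite('pics/a.png',np.hstack(ims))
E
```

```text
t: 12.62
tcp_pos: [0.4954, 0.3019, 0.143]
tcp_rot: [-3.139, -0.005, 1.57]
contact_force: [-0.4, -0.6, -1.4]
grip_width: 0.0437
grip_force: 46.2
turn -0.0001 rows 0.0 shift [0.0005 0.0018 0.095 ] n 2.2786644876096718 t 12.6167 q6 2.12
```

View pics/a.png

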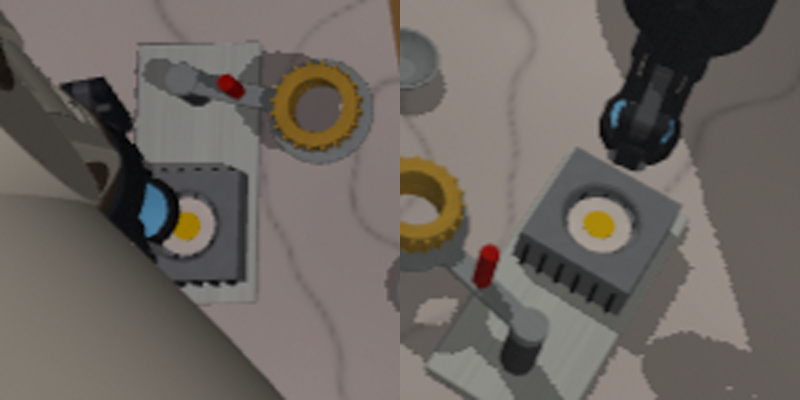

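The lens hangs level in the fingers and the cell is open below it at (188,225) in the left crop. Next I lower it.

```bash
python3 inch.py '[[0.0005,0.0018,0.03,0],[0,0,0.034,0],[0,0,0.032,0],[0,0,0,0],[0,0,0,0],[0,0,0,0]]'
python3 to.py 497.2 302.4 37 1.57
```

```text
t: 13.22
tcp_pos: [0.4982, 0.3025, 0.0493]
tcp_rot: [-3.141, -0.006, 1.568]
contact_force: [-0.3, 0.2, -0.4]
grip_width: 0.0438
grip_force: 47.0
turn -0.0022 rows 0.02 shift [-0.0001 -0.001   0.0123] n 0.296147116436176 t 13.2167 q6 2.12
```

```bash
for i in 1 2; do python3 inch.py '[[0,-0.0003,0.003,0],[0,0,0.003,0],[0,0,0,0],[0,0,0,0]]'; done
python3 to.py 497.2 302.4 35 1.57
```

```text
t: 13.55
tcp_pos: [0.4975, 0.3033, 0.0429]
tcp_rot: [-3.142, -0.006, 1.569]
contact_force: [0.4, -0.1, -0.4]
grip_width: 0.0438
grip_force: 47.0
t: 13.88
tcp_pos: [0.4974, 0.3034, 0.038]
tcp_rot: [3.141, -0.007, 1.569]
contact_force: [-2.6, -4.2, 10.7]
grip_width: 0.0446
grip_force: 39.7
turn -0.0009 rows 0.01 shift [-0.001  -0.0002  0.003 ] n 0.07599784385220942 t 13.8833 q6 2.12
```

```bash
python3 inch.py '[[-0.0012,-0.0006,0,0],[0,0,0,0],[0,0,0,0]]'; python3 inch.py '[[0,0,0.0015,0],[0,0,0,0],[0,0,0,0]]'
```

```text
t: 14.13
tcp_pos: [0.4973, 0.3032, 0.0381]
tcp_rot: [3.14, -0.009, 1.569]
contact_force: [0.6, 0.1, 9.6]
grip_width: 0.0434
grip_force: 48.5
t: 14.38
tcp_pos: [0.4973, 0.3032, 0.0381]
tcp_rot: [3.139, -0.009, 1.57]
contact_force: [-4.3, -1.3, 19.6]
grip_width: 0.044
grip_force: 54.2
```

```bash
python3 inch.py '[[0,0,-0.0025,0],[0,0,0,0]]'; python3 inch.py '[[0,0,0,0],[0,0,0,0],[0,0,0,0]]' 0.06;  python3 inch.py '[[0,0,-0.03,0],[0,0,-0.04,0],[-0.04,0,-0.04,0],[-0.04,0,-0.03,0],[-0.04,0,0,0],[-0.04,0,0,0],[0,0,0,0],[0,0,0,0]]'
python3 - <<'E'
from meas import *
for n,p in dict(top=(175,310),scene=(461,299)).items():
    im,d=manip.get_image(n); P=cloud(n,d)
    u,v=p; cv2.imwrite(f'pics/b_{n}.png',cv2.resize(im[v-50:v+50,u-60:u+60,::-1],(400,333),interpolation=2))
    print(n,top_circle(n,P,p,.042,.052,r=20))
    m=(np.hypot(*(np.moveaxis(P[...,:2],-1,0)-np.array([.497,.303])[:,None,None]))<.021)&(P[...,2]>.028); Q=P[m]
    A=np.c_[Q[:,:2]-Q[:,:2].mean(0),np.ones(len(Q))]; print(np.linalg.lstsq(A,Q[:,2],rcond=None)[0], len(Q))
a=[cv2.imread(f'pics/b_{n}.png') for n in ('top','scene')]; cv2.imwrite('pics/b.png',np.hstack(a))
E
```

```text
t: 14.55
tcp_pos: [0.4968, 0.3026, 0.0383]
tcp_rot: [3.141, -0.007, 1.569]
contact_force: [-0.2, -0.1, -0.8]
grip_width: 0.0437
grip_force: 45.8
t: 14.8
tcp_pos: [0.4963, 0.3022, 0.0371]
tcp_rot: [-3.141, -0.006, 1.569]
contact_force: [-0.0, 0.5, -0.2]
grip_width: 0.0602
grip_force: 0.0
t: 15.47
tcp_pos: [0.4965, 0.157, 0.1613]
tcp_rot: [3.142, -0.007, 1.566]
contact_force: [-0.1, 0.6, 0.7]
grip_width: 0.0599
grip_force: 0.0
top None
[0. 0. 0.] 0
scene [492.7 304.8  28.4  46.3 544.  497.1 303.8]
[-0.03692485  0.01422996  0.0465584 ] 443<stdin>:7: RuntimeWarning: Mean of empty slice.
  ret = um.true_divide(
```

View pics/b.png

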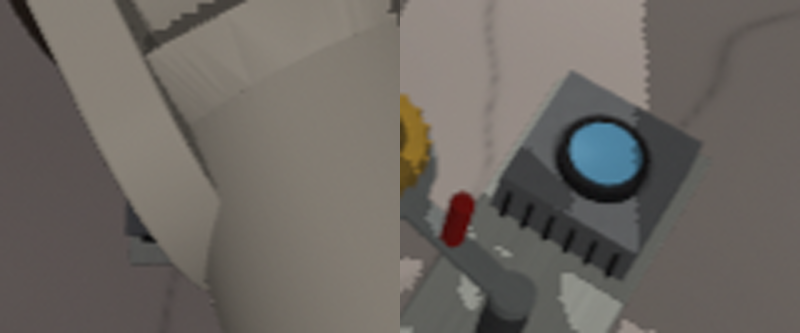

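The scene crop at (603,158) shows the lens in the cell. I'll check its flatness against the fit from when it lay on the bench.

```bash
python3 - <<'E'
from meas import *
def fit(P,c,z0):
    for r in (.018,.021):
        m=(np.hypot(P[...,0]-c[0],P[...,1]-c[1])<r)&(P[...,2]>z0); Q=P[m]
        A=np.c_[Q[:,:2]-np.array(c),np.ones(len(Q))]; print(np.linalg.lstsq(A,Q[:,2]-z0,rcond=None)[0],len(Q))
fit(cloud('scene',np.load('pics/scene0.npy')),(.5962,.0335),.005)
im,d=manip.get_image('scene'); fit(cloud('scene',d),(.4976,.3038),.036)
E
python3 to.py 497.2 302.4 150 1.57
```

```text
[-0.0192162   0.01773154  0.01087435] 293
[-0.02177291  0.00635095  0.01044285] 401
[-0.03674483 -0.01585987  0.01134951] 320
[-0.08652326 -0.0149003   0.01068376] 458
turn -0.0002 rows 0.0 shift [0.143  0.0008 0.0108] n 3.4392007138253557 t 15.6167 q6 1.88
```

```bash
python3 inch.py '[[0.036,0,0,0],[0.036,0,0,0],[0.036,0,0,0],[0.035,0.0008,0,0],[0,0,0.03,0],[0,0,0.03,0],[0,0,0.03,0],[0,0,0,0],[0,0,0,0],[0,0,0,0]]' 0.0; python3 to.py 497.2 302.4 48 1.57
```

```text
t: 16.45
tcp_pos: [0.4976, 0.3032, 0.0736]
tcp_rot: [3.141, -0.007, 1.57]
contact_force: [-0.3, -0.7, 0.7]
grip_width: -0.0004
grip_force: 0.0
turn 0.0002 rows 0.0 shift [-0.0008 -0.0004  0.0256] n 0.6151995290592563 t 16.45 q6 2.12
```

```bash
python3 inch.py '[[-0.0008,-0.0004,0.012,0],[0,0,0.01,0],[0,0,0,0],[0,0,0,0]]';for i in 1 2 3; do python3 inch.py '[[0,0,0.0015,0],[0,0,0,0],[0,0,0,0]]' | grep -v -e rot -e grip; done
```

```text
t: 16.78
tcp_pos: [0.4966, 0.3013, 0.0496]
tcp_rot: [-3.141, -0.006, 1.569]
contact_force: [0.1, -0.2, 0.5]
grip_width: -0.0004
grip_force: 0.0
t: 17.03
tcp_pos: [0.4971, 0.3016, 0.0488]
contact_force: [-1.2, 0.1, -0.2]
t: 17.28
tcp_pos: [0.4969, 0.3016, 0.047]
contact_force: [0.5, 0.1, -0.3]
t: 17.53
tcp_pos: [0.4969, 0.3016, 0.0454]
contact_force: [-0.4, 0.9, -0.2]
```

```bash
for i in 1 2 3 ; do python3 inch.py '[[0,0,0.001,0],[0,0,0,0],[0,0,0,0]]' | grep -v -e rot -e grip; done
```

```text
t: 17.78
tcp_pos: [0.497, 0.3016, 0.0451]
contact_force: [-1.7, -0.5, 6.3]
t: 18.03
tcp_pos: [0.497, 0.3016, 0.045]
contact_force: [-4.9, -2.4, 12.4]
t: 18.28
tcp_pos: [0.4971, 0.3017, 0.045]
contact_force: [-7.4, -4.6, 19.5]
```

```bash
python3 inch.py '[[0,0,-0.025,0],[0,0,-0.04,-0.12],[0,0,-0.04,-0.12],[0,0,0,-0.12],[0,0,0,-0.12],[0,0,0,-0.12],[0,0,0,-0.12],[0,0,0,-0.12],[0,0,0,-0.12],[0,0,0,-0.12],[0,0,0,-0.12],[0,0,0,-0.12]]' 0.05 | tail -3
python3 inch.py '[[0,0,0,-0.12],[0,0,0,-0.12],[0,0,0,-0.12],[0,0,0,-0.12],[0,0,0,-0.12],[0,0,0,-0.12],[0,0,0,-0.12],[0,0,0,-0.12],[0,0,0,-0.12],[0,0,0,-0.12],[0,0,0,-0.12],[0,0,0,-0.108]]' | tail -5
python3 inch.py '[[0,0,0,0],[0,0,0,0]]'
python3 to.py 580.1 249.7 69 4.318
```

```text
contact_force: [-0.8, -0.3, 0.4]
grip_width: 0.05
grip_force: 0.0
tcp_pos: [0.4969, 0.301, 0.1473]
tcp_rot: [3.139, 0.006, -1.96]
contact_force: [0.4, 0.9, -1.0]
grip_width: 0.0502
grip_force: 0.0
t: 20.45
tcp_pos: [0.497, 0.301, 0.1474]
tcp_rot: [3.139, 0.006, -1.969]
contact_force: [0.5, -0.3, -0.7]
grip_width: 0.05
grip_force: 0.0
turn -0.0042 rows 0.03 shift [ 0.0154 -0.0964  0.0784] n 3.0031336494568333 t 20.45 q6 -0.63
```

```bash
python3 inch.py '[[0.0051,-0.0322,0,-0.004],[0.0051,-0.0322,0,0],[0.0052,-0.032,0,0],[0,0,0,0],[0,0,0,0],[0,0,0,0]]' | tail -5
python3 to.py 580.1 249.7 69 4.318
python3 - <<'E'
from meas import *
ims=[]
for n,p in dict(top=(191,257),scene=(418,314)).items():
    im,d=manip.get_image(n); u,v=p; ims.append(cv2.resize(im[v-50:v+50,u-50:u+50,::-1],(400,400),interpolation=2))
cv2.imwrite('pics/c.png',np.hstack(ims))
E
```

```text
tcp_pos: [0.5799, 0.2498, 0.1469]
tcp_rot: [3.138, 0.005, -1.965]
contact_force: [-0.6, 0.9, 0.5]
grip_width: 0.0498
grip_force: 0.0
turn 0.0005 rows 0.0 shift [ 0.     -0.0002  0.0779] n 1.8671202535466247 t 20.95 q6 -0.77
```

View pics/c.png

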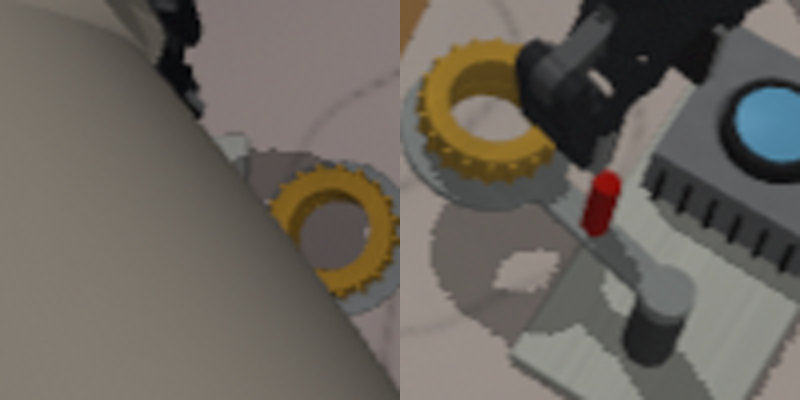

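The gripper is above the red peg (at (600,200) in the right crop), with its fingers astride the arm. I'll descend and grip.

```bash
python3 inch.py '[[0,-0.0002,0.026,0],[0,0,0.026,0],[0,0,0.026,0],[0,0,0,0],[0,0,0,0],[0,0,0,0]]'
python3 inch.py '[[0,0,0,0],[0,0,0,0],[0,0,0,0],[0,0,0,0],[0,0,0,0],[0,0,0,0]]' 0.0 30
```

```text
t: 21.55
tcp_pos: [0.5805, 0.2509, 0.0711]
tcp_rot: [3.14, 0.007, -1.962]
contact_force: [1.0, 0.7, 0.4]
grip_width: 0.05
grip_force: 0.0
t: 22.05
tcp_pos: [0.5809, 0.2505, 0.0705]
tcp_rot: [3.14, 0.007, -1.962]
contact_force: [0.1, -0.5, 6.5]
grip_width: 0.0108
grip_force: 29.2
```

```bash
python3 inch.py '[[-0.00025,0.00447,0,0.112],[-0.00025,0.00447,0,0.112],[-0.00025,0.00447,0,0.112],[-0.00025,0.00447,0,0.112],[-0.00025,0.00447,0,0.112],[-0.00025,0.00447,0,0.112],[0,0,0,0],[0,0,0,0]]'
python3 inch.py '[[-0.00025,0.00447,0,0.112],[-0.00025,0.00447,0,0.112],[-0.00025,0.00447,0,0.112],[-0.00025,0.00447,0,0.112],[-0.00025,0.00447,0,0.112],[0,0,0,0],[0,0,0,0]]'; python3 to.py 556.1 293.2 69 2.976
```

```text
t: 22.72
tcp_pos: [0.5615, 0.2683, 0.0705]
tcp_rot: [3.136, 0.006, -2.63]
contact_force: [2.0, 1.7, 6.0]
grip_width: 0.0107
grip_force: 29.6
t: 23.3
tcp_pos: [0.5571, 0.2894, 0.0705]
tcp_rot: [3.134, 0.003, 3.093]
contact_force: [5.2, -0.4, 4.9]
grip_width: 0.0109
grip_force: 29.6
turn 0.1166 rows 0.93 shift [0.0016 0.0036 0.0015] n 0.10010758418455493 t 23.3 q6 0.53
```

```bash
python3 inch.py '[[0,0.0024,0,0.06],[0,0.0022,0,0.055],[0,0,0,0],[0,0,0,0]]';python3 inch.py '[[0,0.0015,0,0.0],[0,0,0,0],[0,0,0,0]]';python3 inch.py '[[0,0.0015,0,0.0],[0,0,0,0],[0,0,0,0]]'
```

```text
t: 23.63
tcp_pos: [0.5574, 0.2928, 0.0705]
tcp_rot: [3.136, 0.002, 2.977]
contact_force: [4.5, -5.7, 5.4]
grip_width: 0.0106
grip_force: 29.8
t: 23.88
tcp_pos: [0.5575, 0.2929, 0.0705]
tcp_rot: [3.139, 0.002, 2.977]
contact_force: [3.1, -13.8, 8.2]
grip_width: 0.0108
grip_force: 30.1
t: 24.13
tcp_pos: [0.5574, 0.293, 0.0705]
tcp_rot: [3.141, 0.001, 2.976]
contact_force: [1.4, -19.6, 10.8]
grip_width: 0.0104
grip_force: 30.5
```

```bash
python3 inch.py '[[0,-0.0025,0,0],[0,0,0,0],[0,0,0,0],[0,0,0,0],[0,0,-0.03,0],[0,0,-0.03,0],[0,0,0,-0.125],[0,0,0,-0.125],[0,0,0,-0.125],[0,0,0,-0.125],[0,0,0,-0.125],[0,0,0,-0.125]]' 0.05 |tail -5
python3 inch.py '[[0,0,0,0],[0,0,0,0],[0,0,0,0]]' 0.072 | tail -5
python3 - <<'E'
from meas import *
for n,p in dict(scene=(461,295)).items():
    im,d=manip.get_image(n); P=cloud(n,d); u,v=p; cv2.imwrite('pics/d.png',cv2.resize(im[v-60:v+60,u-70:u+70,::-1],(560,480),interpolation=2))
    print(top_circle(n,P,p,.07,.083,r=30))
E
python3 to.py 497.6 302.6 100 3.74
```

```text
tcp_pos: [0.5558, 0.2944, 0.1292]
tcp_rot: [3.136, 0.003, -2.551]
contact_force: [-1.4, -0.6, 0.8]
grip_width: 0.0503
grip_force: 0.0
tcp_pos: [0.5559, 0.2942, 0.1293]
tcp_rot: [3.136, 0.003, -2.562]
contact_force: [-0.3, 0.3, -0.3]
grip_width: 0.072
grip_force: 0.0
[499.5 303.4  30.2  77.3 418.  509.7 307.7]
turn -0.0187 rows 0.15 shift [0.0435 0.0399 0.0294] n 1.579950952946068 t 25.4333 q6 -0.1
```

View pics/d.png

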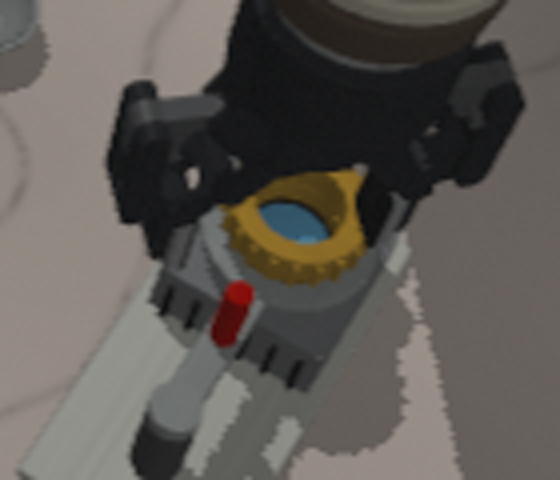

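The ring (crop (295,220)) now sits over the lens, with the peg at (235,310). Moving on to the ring.

```bash
python3 inch.py '[[0.0215,0.02,0,-0.0187],[0.022,0.02,0,0],[0,0,0,0],[0,0,0,0],[0,0,0,0]]' | tail -5
python3 to.py 497.6 302.6 58 3.74
```

```text
tcp_pos: [0.4979, 0.3031, 0.1299]
tcp_rot: [3.136, 0.004, -2.541]
contact_force: [-0.0, 0.1, 0.7]
grip_width: 0.072
grip_force: 0.0
turn 0.002 rows 0.02 shift [ 0.0006 -0.0002  0.0719] n 1.7246057552147196 t 25.85 q6 -0.06
```

```bash
python3 inch.py '[[0.0003,-0.0001,0.024,0],[0,0,0.024,0],[0,0,0.0235,0],[0,0,0,0],[0,0,0,0],[0,0,0,0]]' | tail -5
python3 inch.py '[[0,0,0,0],[0,0,0,0],[0,0,0,0],[0,0,0,0],[0,0,0,0]]' 0.03 35
```

```text
tcp_pos: [0.4983, 0.3033, 0.0593]
tcp_rot: [3.136, 0.005, -2.541]
contact_force: [-0.5, -0.7, 1.2]
grip_width: 0.0721
grip_force: 0.0
t: 26.77
tcp_pos: [0.4988, 0.3033, 0.0603]
tcp_rot: [3.137, 0.007, -2.541]
contact_force: [0.5, -2.1, 5.2]
grip_width: 0.0558
grip_force: 37.8
```

```bash
python3 inch.py '[[0,0,0.0002,0.12],[0,0,0.0002,0.12],[0,0,0.0002,0.12],[0,0,0.0002,0.12],[0,0,0,0]]'; python3 -c "
from h import *;print(manip.get_state()['ft_torque'])"
```

```text
t: 27.18
tcp_pos: [0.499, 0.3026, 0.0595]
tcp_rot: [3.136, 0.004, -3.029]
contact_force: [2.8, -5.9, 5.3]
grip_width: 0.0558
grip_force: 37.9
[-1.41720036 -0.4833672  -0.04435683]
```

```bash
python3 inch.py '[[0,0,0.0002,0.12],[0,0,0.0002,0.12],[0,0,0.0002,0.12],[0,0,0.0002,0.12],[0,0,0.0002,0.12],[0,0,0.0002,0.12],[0,0,0.0002,0.12],[0,0,0.0002,0.12],[0,0,0,0],[0,0,0,0]]'; python3 -c "
from h import *;print(manip.get_state()['ft_torque'])"
```

```text
t: 28.02
tcp_pos: [0.4984, 0.3013, 0.0579]
tcp_rot: [3.137, -0.001, 2.3]
contact_force: [-0.4, -12.6, 9.3]
grip_width: 0.0559
grip_force: 38.3
[-2.79370390e+00  2.03646971e-01 -4.47747292e-04]
```

```bash
python3 inch.py '[[0,0,0,0],[0,0,0,0],[0,0,-0.001,0],[0,0,0,-0.12],[0,0,0,-0.12],[0,0,0,-0.12],[0,0,0,-0.12],[0,0,0,-0.12],[0,0,0,-0.12],[0,0,0,-0.12]]' 0.072|tail -5; python3 inch.py '[[0,0,0,-0.12],[0,0,0,-0.12],[0,0,0,-0.12],[0,0,0,-0.12],[0,0,0,-0.12],[0,0,0,0],[0,0,0,0]]' | tail -5; python3 to.py 498.5 301.8 58 3.74
```

```text
tcp_pos: [0.4975, 0.3036, 0.0569]
tcp_rot: [3.135, -0.0, -3.134]
contact_force: [-0.9, -0.9, 0.7]
grip_width: 0.0721
grip_force: 0.0
tcp_pos: [0.4975, 0.3034, 0.0568]
tcp_rot: [3.136, 0.004, -2.544]
contact_force: [-0.1, -0.7, 0.0]
grip_width: 0.0719
grip_force: 0.0
turn -0.0007 rows 0.01 shift [ 0.0001 -0.0019 -0.0012] n 0.05365777729136764 t 29.4333 q6 -0.05
```

```bash
python3 inch.py '[[0,-0.0019,-0.0014,0],[0,0,0,0],[0,0,0,0]]'|tail -5; python3 inch.py '[[0,0,0,0],[0,0,0,0],[0,0,0,0],[0,0,0,0],[0,0,0,0]]' 0.03 35; python3 inch.py '[[0,0,0.0002,0.12],[0,0,0.0002,0.12],[0,0,0.0002,0.12],[0,0,0.0002,0.12],[0,0,0.0002,0.12],[0,0,0.0002,0.12],[0,0,0,0]]'; python3 -c "
from h import *;print(manip.get_state()['ft_torque'])"
```

```text
tcp_pos: [0.4986, 0.3016, 0.0582]
tcp_rot: [3.136, 0.004, -2.542]
contact_force: [-0.7, 0.5, 0.1]
grip_width: 0.072
grip_force: 0.0
t: 30.1
tcp_pos: [0.4984, 0.3017, 0.0584]
tcp_rot: [3.136, 0.004, -2.54]
contact_force: [-3.1, -0.5, 6.2]
grip_width: 0.0569
grip_force: 36.6
t: 30.68
tcp_pos: [0.4987, 0.3017, 0.0573]
tcp_rot: [3.135, -0.0, 3.015]
contact_force: [-1.4, -0.5, 5.7]
grip_width: 0.0569
grip_force: 36.6
[-0.1289475   0.3150526   0.02260563]
```

```bash
T='from h import *;s=manip.get_state();print(s["ft_torque"].round(3),s["tcp_rot"][2])'; for i in 1 2 3; do python3 inch.py '[[0,0,0.0001,0.08],[0,0,0.0001,0.08],[0,0,0,0],[0,0,0,0]]'|grep -e force -e pos; python3 -c "$T"; done
```

```text
tcp_pos: [0.4987, 0.3017, 0.057]
contact_force: [-1.4, -0.8, 5.8]
grip_force: 36.6
[-0.141  0.278 -0.059] 2.8621857478023793
tcp_pos: [0.4991, 0.3014, 0.0568]
contact_force: [1.7, -3.0, 5.1]
grip_force: 36.7
[-0.694 -0.26   0.425] 2.705259804410224
tcp_pos: [0.4986, 0.3014, 0.0565]
contact_force: [-1.5, -2.9, 5.9]
grip_force: 36.5
[-0.609  0.176  0.756] 2.5460703704329264
```

```bash
python3 inch.py '[[0,0,0,0],[0,0,0,0],[0,0,0,0],[0,0,-0.035,0],[0,0,-0.04,0],[0,0,0,0],[0,0,0,0]]' 0.072|tail -5; python3 to.py 461.4 24.2 140 2.546
```

```text
tcp_pos: [0.4997, 0.3019, 0.1338]
tcp_rot: [3.132, -0.002, 2.544]
contact_force: [-0.0, 0.1, -1.4]
grip_width: 0.0718
grip_force: 0.0
turn -0.0024 rows 0.02 shift [-0.1241 -0.2513 -0.0062] n 6.7233460940102825 t 32.2667 q6 1.14
```

```bash
python3 inch.py '[[-0.0155,-0.0314,0,0],[-0.0155,-0.0314,0,0],[-0.0155,-0.0314,0,0],[-0.0155,-0.0314,0,0],[-0.0155,-0.0314,0,0],[-0.0155,-0.0314,0,0],[-0.0155,-0.0314,0,0],[-0.0155,-0.0314,0,0],[0,0,0,0],[0,0,0,0],[0,0,0,0]]' |tail -5
python3 - <<'E'
from meas import *
q=dict(top=dict(ring=(178,300),cA=(326,195),cB=(323,302)),scene=dict(ring=(461,290),cA=(248,308),cB=(322,227)))
for n in q:
    im,d=manip.get_image(n); P=cloud(n,d); cv2.imwrite(f'pics/e_{n}.png',im[:,:,::-1])
    for k,p in q[n].items(): print(n,k,top_circle(n,P,p,*((.065,.083) if k=='ring' else (.025,.035)),r=38))
E
python3 to.py 461.4 24.2 14 2.546
```

```text
tcp_pos: [0.4592, 0.0238, 0.1287]
tcp_rot: [3.137, -0.005, 2.542]
contact_force: [0.2, -0.7, 0.2]
grip_width: 0.0722
grip_force: 0.0
top ring [494.7 303.1  31.4  74.7 597.  494.1 302.3]
top cA [667.8 -15.6  14.8  29.3 106.  670.1 -15.5]
top cB None
scene ring [497.4 302.8  32.1  73.9 721.  499.8 303.3]
scene cA [667.4 -15.5  16.1  29.3 229.  668.9 -15.2]
scene cB [462.1  26.   16.6  29.4 178.  462.7  26.6]
turn -0.0018 rows 0.01 shift [-0.0019  0.0008  0.1149] n 2.7562597096944854 t 33.2833 q6 0.65
```

View pics/e_scene.png

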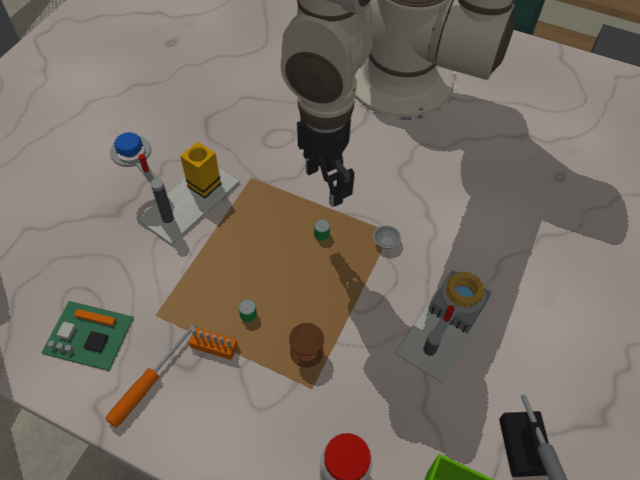

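The ring's top has dropped to about 74.5 mm, so it is tight. Both cells still stand where they were, at (322,229) and (248,310). Grasping the near cell.

```bash
python3 inch.py '[[-0.0019,0.0008,0.025,0],[0,0,0.03,0],[0,0,0.03,0],[0,0,0.029,0],[0,0,0,0],[0,0,0,0],[0,0,0,0]]' |tail -5
python3 inch.py '[[0,0,0,0],[0,0,0,0],[0,0,0,0],[0,0,0,0],[0,0,0,0],[0,0,0,0]]' 0.015 40
python3 inch.py '[[0,0,-0.03,0],[0,0,-0.04,0],[0,0,-0.04,0],[0,0,-0.04,0],[0,0,-0.02,0],[0,0,0,0],[0,0,0,0]]'
python3 to.py 463 -228.1 175 2.546
```

```text
tcp_pos: [0.4622, 0.0247, 0.017]
tcp_rot: [3.136, -0.003, 2.544]
contact_force: [-0.3, 0.3, 0.9]
grip_width: 0.0716
grip_force: 0.0
t: 34.37
tcp_pos: [0.4621, 0.0241, 0.0168]
tcp_rot: [3.135, -0.002, 2.543]
contact_force: [-0.8, -0.1, 7.0]
grip_width: 0.0281
grip_force: 38.9
t: 34.95
tcp_pos: [0.4621, 0.0229, 0.1867]
tcp_rot: [3.135, -0.002, 2.543]
contact_force: [0.6, 0.6, -1.7]
grip_width: 0.0281
grip_force: 39.6
turn -0.0032 rows 0.03 shift [-0.1416 -0.2073  0.0117] n 6.026169257121411 t 34.95 q6 0.64
```

```bash
python3 inch.py '[[-0.0202,-0.0296,0,0],[-0.0202,-0.0296,0,0],[-0.0202,-0.0296,0,0],[-0.0202,-0.0296,0,0],[-0.0202,-0.0296,0,0],[-0.0202,-0.0296,0,0],[-0.0202,-0.0296,0,0],[0,0,0,0],[0,0,0,0],[0,0,0,0]]'
python3 to.py 463 -228.1 125 2.546
python3 - <<'E'
from meas import *
ims=[]
for n,p in dict(top=(463,260),scene=(201,150)).items():
    im,d=manip.get_image(n); u,v=p; ims.append(cv2.resize(im[v-50:v+50,u-50:u+50,::-1],(400,400),interpolation=2))
cv2.imwrite('pics/f.png',np.hstack(ims))
E
```

```text
t: 35.78
tcp_pos: [0.4609, -0.2276, 0.1825]
tcp_rot: [3.137, -0.006, 2.542]
contact_force: [-0.0, 0.2, -0.2]
grip_width: 0.0282
grip_force: 39.7
turn -0.0039 rows 0.03 shift [-0.0021  0.0007  0.0575] n 1.379223884325843 t 35.7833 q6 0.14
```

View pics/f.png

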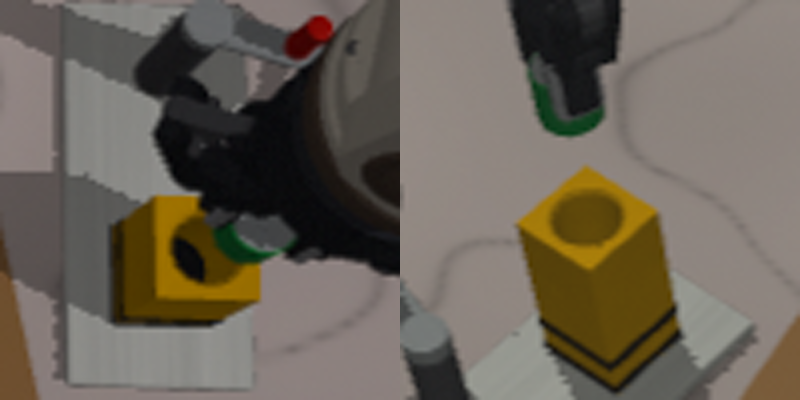

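The cell hangs upright above the bore (crop right: cell (568,110), mouth (588,215)). I'll lower it carefully.

```bash
python3 inch.py '[[-0.0021,0.0007,0.02,0],[0,0,0.02,0],[0,0,0.02,0],[0,0,0,0],[0,0,0,0],[0,0,0,0]]'|tail -5
python3 to.py 463 -228.1 112 2.546; for i in 1 2; do python3 inch.py '[[0,0,0.004,0],[0,0,0,0],[0,0,0,0],[0,0,0,0]]' |grep -e force -e pos; done
```

```text
tcp_pos: [0.4641, -0.2277, 0.1251]
tcp_rot: [3.136, -0.003, 2.544]
contact_force: [-0.6, 0.0, 0.7]
grip_width: 0.0279
grip_force: 39.7
turn -0.002 rows 0.02 shift [ 0.0006 -0.001   0.0131] n 0.31636887227179084 t 36.3833 q6 0.14
tcp_pos: [0.4638, -0.2282, 0.1203]
contact_force: [-0.4, -0.1, -1.4]
grip_force: 39.7
tcp_pos: [0.4635, -0.2281, 0.1158]
contact_force: [0.8, -1.0, -0.0]
grip_force: 39.7
```

```bash
for i in 1 2 3; do python3 inch.py '[[0,0,0.003,0],[0,0,0,0],[0,0,0,0]]' |grep -e force -e pos; done
```

```text
tcp_pos: [0.4635, -0.228, 0.1126]
contact_force: [-0.0, 0.5, 0.2]
grip_force: 39.7
tcp_pos: [0.4635, -0.228, 0.1096]
contact_force: [-0.1, -0.1, 0.2]
grip_force: 39.7
tcp_pos: [0.4635, -0.228, 0.1067]
contact_force: [0.2, 0.5, -0.7]
grip_force: 39.7
```

```bash
python3 inch.py '[[0,0,0,0],[0,0,0,0],[0,0,0,0],[0,0,0,0],[0,0,-0.03,0],[0,0,-0.04,0],[0,0,-0.03,0],[0,0,0,0],[0,0,0,0],[0,0,0,0]]' 0.06|tail -5; python3 to.py 668.2 -17 130 2.546
```

```text
tcp_pos: [0.4636, -0.2286, 0.2064]
tcp_rot: [3.137, -0.004, 2.543]
contact_force: [0.0, -0.4, -0.4]
grip_width: 0.0603
grip_force: 0.0
turn -0.003 rows 0.02 shift [-0.0506  0.29    0.0764] n 7.292940795747757 t 38.6333 q6 0.14
```

```bash
python3 inch.py '[[-0.0063,0.0362,0,0],[-0.0063,0.0362,0,0],[-0.0063,0.0362,0,0],[-0.0063,0.0362,0.005,0],[-0.0063,0.0362,0.01,0],[-0.0063,0.0362,0.01,0],[-0.0064,0.0362,0.01,0],[-0.0064,0.0366,0.01,0],[0,0,0.01,0],[0,0,0,0],[0,0,0,0],[0,0,0,0]]' |tail -5
python3 - <<'E'
from meas import *
q=dict(top=dict(cA=(326,195),tube=(463,272)),scene=dict(cA=(248,308)))
for n in q:
    im,d=manip.get_image(n); P=cloud(n,d)
    if n=='top':
        for z in (.035,):
            m=(np.hypot(P[...,0]-.461,P[...,1]+.227)<.013); print('bore z',np.percentile(P[m][:,2],[10,30,50,70,90]).round(3))
    for k,p in q[n].items():
      if k!='tube': print(n,k,top_circle(n,P,p,.025,.035,r=38))
E
python3 to.py 668.2 -17 14 2.546
```

```text
tcp_pos: [0.6681, -0.0181, 0.1534]
tcp_rot: [3.137, -0.004, 2.542]
contact_force: [0.0, 0.6, 0.0]
grip_width: 0.0599
grip_force: 0.0
bore z [0.036 0.037 0.038 0.039 0.04 ]
top cA None
scene cA [667.8 -15.4  16.   29.2 227.  669.  -15.2]
turn -0.0044 rows 0.04 shift [0.001  0.0009 0.1404] n 3.36805716654719 t 39.7333 q6 0.57
```

```bash
python3 inch.py '[[0.001,0.0009,0.03,0],[0,0,0.035,0],[0,0,0.035,0],[0,0,0.0385,0],[0,0,0,0],[0,0,0,0],[0,0,0,0]]' |tail -5
python3 inch.py '[[0,0,0,0],[0,0,0,0],[0,0,0,0],[0,0,0,0],[0,0,0,0],[0,0,0,0]]' 0.015 40
python3 inch.py '[[0,0,-0.03,0],[0,0,-0.04,0],[0,0,-0.04,0],[0,0,-0.04,0],[0,0,-0.02,0],[0,0,0,0],[0,0,0,0]]'
python3 to.py 463 -228.1 175 2.546
```

```text
tcp_pos: [0.6695, -0.0156, 0.0178]
tcp_rot: [3.135, -0.001, 2.542]
contact_force: [0.4, -0.1, 0.4]
grip_width: 0.0597
grip_force: 0.0
t: 40.82
tcp_pos: [0.6698, -0.0152, 0.0176]
tcp_rot: [3.135, -0.0, 2.543]
contact_force: [-1.1, -0.8, 8.4]
grip_width: 0.0279
grip_force: 38.8
t: 41.4
tcp_pos: [0.6694, -0.0161, 0.1871]
tcp_rot: [3.134, -0.0, 2.543]
contact_force: [0.2, 0.7, -1.1]
grip_width: 0.028
grip_force: 39.6
turn -0.003 rows 0.02 shift [ 0.0519 -0.2913  0.0121] n 7.10095245588935 t 41.4 q6 0.57
```

```bash
python3 inch.py '[[0.0064,-0.0364,0,0],[0.0064,-0.0364,0,0],[0.0064,-0.0364,0,0],[0.0064,-0.0364,0,0],[0.0064,-0.0364,0,0],[0.0064,-0.0364,0,0],[0.0065,-0.0364,0,0],[0.0065,-0.0364,0,0],[0,0,0,0],[0,0,0,0],[0,0,0,0]]'
python3 to.py 463.4 -228.3 125 2.546
```

```text
t: 42.32
tcp_pos: [0.4618, -0.2276, 0.1826]
tcp_rot: [3.136, -0.005, 2.542]
contact_force: [0.4, 0.6, -0.2]
grip_width: 0.0278
grip_force: 39.8
turn -0.0038 rows 0.03 shift [-0.0017  0.0003  0.0576] n 1.3809907107842438 t 42.3167 q6 0.14
```

```bash
python3 inch.py '[[-0.002,0.0003,0.02,0],[0,0,0.02,0],[0,0,0.021,0],[0,0,0,0],[0,0,0,0],[0,0,0,0]]'|tail -5
for i in 1 2 3; do python3 inch.py '[[0,0,0.004,0],[0,0,0,0],[0,0,0,0]]' |grep -e force -e pos; done; python3 to.py 463.4 -228.3 125 2.546
```

```text
tcp_pos: [0.4643, -0.2276, 0.1231]
tcp_rot: [3.136, -0.004, 2.544]
contact_force: [-0.2, -0.6, -0.7]
grip_width: 0.0277
grip_force: 39.8
tcp_pos: [0.464, -0.2282, 0.1187]
contact_force: [-1.2, -1.2, 0.0]
grip_force: 39.8
tcp_pos: [0.4636, -0.2282, 0.1142]
contact_force: [0.3, 0.6, 0.3]
grip_force: 39.8
tcp_pos: [0.4636, -0.2281, 0.1101]
contact_force: [0.5, 0.0, -0.3]
grip_force: 39.8
turn -0.0031 rows 0.02 shift [ 0.     -0.0003 -0.0149] n 0.35796360322674486 t 43.5667 q6 0.14
```

```bash
python3 inch.py '[[0,0,0.003,0],[0,0,0,0],[0,0,0,0]]' |grep -e force -e pos; python3 inch.py '[[0,0,0,0],[0,0,0,0],[0,0,0,0],[0,0,0,0],[0,0,-0.03,0],[0,0,-0.04,0],[0,0,-0.03,0],[0,0,0,-0.12],[0,0,0,-0.12],[0,0,0,-0.12],[0,0,0,-0.12],[0,0,0,-0.12]]' 0.05|tail -5; python3 inch.py '[[0,0,0,-0.12],[0,0,0,-0.12],[0,0,0,-0.12],[0,0,0,-0.12],[0,0,0,-0.12],[0,0,0,-0.12],[0,0,0,-0.12],[0,0,0,-0.12],[0,0,0,-0.135],[0,0,0,0],[0,0,0,0]]'|tail -5; python3 to.py 543.2 -284 124 4.239
```

```text
tcp_pos: [0.4636, -0.2281, 0.1071]
contact_force: [0.2, -0.0, -0.6]
grip_force: 39.8
tcp_pos: [0.4638, -0.2288, 0.2075]
tcp_rot: [3.135, -0.0, -3.134]
contact_force: [-0.2, 0.4, -0.2]
grip_width: 0.0498
grip_force: 0.0
tcp_pos: [0.4638, -0.2288, 0.2074]
tcp_rot: [3.138, 0.006, -2.059]
contact_force: [-0.6, 0.2, -1.0]
grip_width: 0.0498
grip_force: 0.0
turn -0.015 rows 0.12 shift [ 0.013  -0.0959  0.0834] n 3.0627734349031006 t 45.7333 q6 -1.54
```

```bash
python3 inch.py '[[0.0043,-0.032,0,-0.015],[0.0043,-0.032,0,0],[0.0044,-0.0319,0,0],[0,0,0,0],[0,0,0,0],[0,0,0,0]]' | tail -5
python3 to.py 543.2 -284 124 4.239
python3 - <<'E'
from meas import *
im,d=manip.get_image('top'); P=cloud('top',d); cv2.imwrite('pics/g.png',im[:,:,::-1])
m=(np.hypot(P[...,0]-.461,P[...,1]+.227)<.013); print('bore z',np.percentile(P[m][:,2],[10,30,50,70,90]).round(3))
E
```

```text
tcp_pos: [0.5429, -0.284, 0.2067]
tcp_rot: [3.137, 0.006, -2.043]
contact_force: [-0.1, -0.0, 0.4]
grip_width: 0.0496
grip_force: 0.0
turn 0.0012 rows 0.01 shift [-0.0001 -0.0003  0.0827] n 1.982064592642047 t 46.2333 q6 -1.58
bore z [0.068 0.663 0.666 0.667 0.668]
```

View pics/g.png

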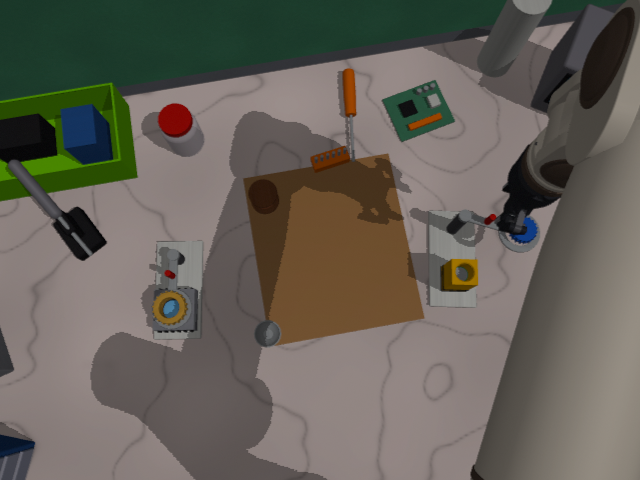

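No cells remain on the mat. The bore at (463,272) reads a top of about 68 mm, which means two cells are stacked in it. Now gripping the cap arm's peg.

```bash
python3 inch.py '[[0,-0.0003,0.027,0],[0,0,0.027,0],[0,0,0.027,0],[0,0,0,0],[0,0,0,0],[0,0,0,0]]'|tail -5
python3 inch.py '[[0,0,0,0],[0,0,0,0],[0,0,0,0],[0,0,0,0],[0,0,0,0],[0,0,0,0]]' 0.0 30
```

```text
tcp_pos: [0.5436, -0.2838, 0.1285]
tcp_rot: [3.141, 0.006, -2.041]
contact_force: [0.3, -0.4, 0.2]
grip_width: 0.0497
grip_force: 0.0
t: 47.28
tcp_pos: [0.5438, -0.284, 0.1274]
tcp_rot: [3.14, 0.005, -2.04]
contact_force: [-0.5, 0.6, 5.3]
grip_width: 0.0106
grip_force: 29.2
```

Swing of 1.30 rad: first 10 rows of 0.112, then small steps to the stop.

```bash
python3 inch.py '[[-0.00025,0.00447,0,0.112],[-0.00025,0.00447,0,0.112],[-0.00025,0.00447,0,0.112],[-0.00025,0.00447,0,0.112],[-0.00025,0.00447,0,0.112],[0,0,0,0],[0,0,0,0]]'
python3 inch.py '[[-0.00025,0.00447,0,0.112],[-0.00025,0.00447,0,0.112],[-0.00025,0.00447,0,0.112],[-0.00025,0.00447,0,0.112],[-0.00025,0.00447,0,0.112],[0,0,0,0],[0,0,0,0]]'; python3 to.py 522 -240.1 127 2.936
```

```text
t: 47.87
tcp_pos: [0.5275, -0.2689, 0.1274]
tcp_rot: [3.137, 0.004, -2.597]
contact_force: [-1.7, 0.4, 6.6]
grip_width: 0.0102
grip_force: 30.0
t: 48.45
tcp_pos: [0.5222, -0.2476, 0.1274]
tcp_rot: [3.136, 0.002, 3.129]
contact_force: [1.4, -0.1, 6.4]
grip_width: 0.0111
grip_force: 30.0
turn 0.1929 rows 1.54 shift [0.0017 0.0073 0.0004] n 0.18027959241567673 t 48.45 q6 -0.43
```

```bash
python3 inch.py '[[-0.0001,0.0036,0,0.09],[-0.0001,0.0036,0,0.09],[0,0,0,0],[0,0,0,0],[0,0,0,0]]';for i in 1 2; do python3 inch.py '[[0,0.0015,0,0.0],[0,0,0,0],[0,0,0,0]]'|grep -e pos -e force; done
```

```text
t: 48.87
tcp_pos: [0.523, -0.241, 0.1274]
tcp_rot: [3.136, 0.001, 2.949]
contact_force: [1.3, -3.3, 6.5]
grip_width: 0.0109
grip_force: 30.0
tcp_pos: [0.5231, -0.2408, 0.1274]
contact_force: [-0.1, -9.1, 5.2]
grip_force: 30.0
tcp_pos: [0.5231, -0.2407, 0.1274]
contact_force: [-0.9, -17.0, 4.9]
grip_force: 30.1
```

```bash
python3 inch.py '[[0,-0.003,0,0],[0,0,0,0],[0,0,0,0],[0,0,0,0],[0,0,-0.03,0],[0,0,-0.03,0],[0,0,0,-0.128],[0,0,0,-0.128],[0,0,0,-0.128],[0,0,0,-0.128],[0,0,0,-0.128],[0,0,0,-0.128]]' 0.05 |tail -5
python3 inch.py '[[0,0,0,0],[0,0,0,0],[0,0,0,0]]' 0.062 | tail -5
python3 to.py 464 -228.4 115 3.72
```

```text
tcp_pos: [0.5222, -0.2401, 0.186]
tcp_rot: [3.135, 0.003, -2.582]
contact_force: [0.3, 0.2, -0.5]
grip_width: 0.0497
grip_force: 0.0
tcp_pos: [0.5222, -0.2404, 0.1862]
tcp_rot: [3.136, 0.003, -2.594]
contact_force: [-0.3, -1.0, 0.8]
grip_width: 0.062
grip_force: 0.0
turn -0.0304 rows 0.24 shift [0.0422 0.0418 0.0712] n 2.222942336267559 t 50.6167 q6 -0.98
```

```bash
python3 inch.py '[[0,0,0,-0.03],[0.0211,0.0209,0,0],[0.0211,0.0209,0,0],[0,0,0.02,0],[0,0,0.02,0],[0,0,0,0],[0,0,0,0],[0,0,0,0]]' | tail -5
python3 to.py 464 -228.4 115 3.72
```

```text
tcp_pos: [0.4643, -0.2286, 0.1473]
tcp_rot: [3.137, 0.004, -2.561]
contact_force: [0.3, 0.4, 0.6]
grip_width: 0.062
grip_force: 0.0
turn 0.0019 rows 0.02 shift [0.0001 0.0003 0.0323] n 0.7744540810862885 t 51.2833 q6 -1.04
```

```bash
python3 inch.py '[[0,0,0.016,0],[0,0,0.016,0],[0,0,0,0],[0,0,0,0],[0,0,0,0]]' | tail -5
python3 inch.py '[[0,0,0,0],[0,0,0,0],[0,0,0,0],[0,0,0,0],[0,0,0,0]]' 0.02 35
python3 inch.py '[[0,0,0.0002,0.12],[0,0,0.0002,0.12],[0,0,0.0002,0.12],[0,0,0.0002,0.12],[0,0,0,0]]'; python3 -c "
from h import *;print(manip.get_state()['ft_torque'])"
```

```text
tcp_pos: [0.4645, -0.2286, 0.1158]
tcp_rot: [3.137, 0.004, -2.56]
contact_force: [-0.5, -0.5, 0.6]
grip_width: 0.0621
grip_force: 0.0
t: 52.12
tcp_pos: [0.4643, -0.2286, 0.1158]
tcp_rot: [3.138, 0.004, -2.56]
contact_force: [-1.2, -0.3, 4.9]
grip_width: 0.0425
grip_force: 34.8
t: 52.53
tcp_pos: [0.4646, -0.2288, 0.1149]
tcp_rot: [3.137, 0.002, -3.046]
contact_force: [-0.1, -0.6, 7.1]
grip_width: 0.0426
grip_force: 34.8
[-0.17134428  0.02193034 -0.00978088]
```

```bash
python3 inch.py '[[0,0,0.0002,0.12],[0,0,0.0002,0.12],[0,0,0.0002,0.12],[0,0,0.0002,0.12],[0,0,0.0002,0.12],[0,0,0.0002,0.12],[0,0,0.0002,0.12],[0,0,0.0002,0.12],[0,0,0,0],[0,0,0,0]]'
python3 inch.py '[[0,0,0,0],[0,0,0,0],[0,0,0,0],[0,0,0,-0.12],[0,0,0,-0.12],[0,0,0,-0.12],[0,0,0,-0.12],[0,0,0,-0.12],[0,0,0,-0.12],[0,0,0,-0.12]]' 0.062|tail -5; python3 inch.py '[[0,0,0,-0.12],[0,0,0,-0.12],[0,0,0,-0.12],[0,0,0,-0.12],[0,0,0,-0.12],[0,0,0,0],[0,0,0,0]]' | tail -5; python3 to.py 464.5 -228.8 113 3.72
```

```text
t: 53.37
tcp_pos: [0.4642, -0.2293, 0.1135]
tcp_rot: [3.138, -0.002, 2.285]
contact_force: [-1.8, -4.6, 6.7]
grip_width: 0.0424
grip_force: 35.0
tcp_pos: [0.4639, -0.2281, 0.1117]
tcp_rot: [3.135, -0.001, 3.13]
contact_force: [-0.1, 1.1, -0.5]
grip_width: 0.0621
grip_force: 0.0
tcp_pos: [0.4639, -0.2282, 0.1118]
tcp_rot: [3.136, 0.003, -2.563]
contact_force: [0.5, 0.5, -0.3]
grip_width: 0.0621
grip_force: 0.0
turn -0.0 rows 0.0 shift [-0.0002 -0.0008 -0.0012] n 0.034977198822980636 t 54.7833 q6 -1.04
```

```bash
python3 inch.py '[[-0.0002,-0.0008,-0.0015,0],[0,0,0,0],[0,0,0,0]]'|tail -5; python3 inch.py '[[0,0,0,0],[0,0,0,0],[0,0,0,0],[0,0,0,0],[0,0,0,0]]' 0.02 35; python3 inch.py '[[0,0,0.0002,0.12],[0,0,0.0002,0.12],[0,0,0.0002,0.12],[0,0,0.0002,0.12],[0,0,0.0002,0.12],[0,0,0.0002,0.12],[0,0,0,0]]'|grep -e pos -e force
T='from h import *;s=manip.get_state();print(s["ft_torque"].round(3),s["tcp_rot"][2])'; python3 -c "$T"; for i in 1 2 3 ; do python3 inch.py '[[0,0,0.0001,0.08],[0,0,0.0001,0.08],[0,0,0,0],[0,0,0,0]]'|grep -e force -e pos; python3 -c "$T"; done
```

```text
tcp_pos: [0.4646, -0.229, 0.1135]
tcp_rot: [3.136, 0.003, -2.562]
contact_force: [-0.4, 0.4, -0.1]
grip_width: 0.0617
grip_force: 0.0
t: 55.45
tcp_pos: [0.4644, -0.2289, 0.1136]
tcp_rot: [3.136, 0.003, -2.56]
contact_force: [-3.1, 0.9, 3.9]
grip_width: 0.0424
grip_force: 35.2
tcp_pos: [0.4647, -0.2291, 0.1125]
contact_force: [-1.3, -0.5, 3.2]
grip_force: 35.2
[-0.115  0.202 -0.065] 2.9972568991066955
tcp_pos: [0.4647, -0.2291, 0.1123]
contact_force: [-0.7, -0.0, 2.9]
grip_force: 35.2
[-0.199  0.16  -0.015] 2.847958614369741
tcp_pos: [0.4661, -0.2297, 0.1122]
contact_force: [6.8, -4.5, 0.9]
grip_force: 36.1
[-0.964 -1.24  -0.069] 2.6874500484129618
tcp_pos: [0.4644, -0.229, 0.1118]
contact_force: [-3.2, -0.6, 4.6]
grip_force: 37.0
[-0.113  0.511  0.19 ] 2.527269637134563
```

```bash
T='from h import *;s=manip.get_state();print(s["ft_torque"].round(3),s["tcp_rot"][2])'; for i in 1 2 3 ; do python3 inch.py '[[0,0,0,0.06],[0,0,0,0.06],[0,0,0,0],[0,0,0,0]]' - 50|grep -e force -e pos -e width; python3 -c "$T"; done
```

```text
tcp_pos: [0.4659, -0.2307, 0.112]
contact_force: [5.2, -9.1, 0.5]
grip_width: 0.0419
grip_force: 51.9
[-2.122 -0.886 -0.021] 2.4060362752116258
tcp_pos: [0.4656, -0.2309, 0.1119]
contact_force: [4.2, -12.7, -0.7]
grip_width: 0.0421
grip_force: 52.0
[-2.439 -0.594  0.39 ] 2.2863667190271544
tcp_pos: [0.464, -0.229, 0.1114]
contact_force: [-5.6, -3.3, 3.8]
grip_width: 0.0422
grip_force: 53.1
[-0.421  1.073  0.058] 2.167254785999674
```

```bash
python3 inch.py '[[0,0,0,0],[0,0,0,0],[0,0,0,0],[0,0,-0.03,0],[0,0,-0.04,0],[0,0,-0.04,0],[-0.03,0.03,0,0],[-0.03,0.03,0,0],[-0.03,0.03,0,0],[0,0,0,0],[0,0,0,0]]' 0.07|tail -5
python3 - <<'E'
from meas import *
ims=[]
q=dict(top=dict(ring=(178,300),cap=(466,268)),scene=dict(ring=(461,290),cap=(201,140)))
for n in q:
    im,d=manip.get_image(n); P=cloud(n,d)
    for k,p in q[n].items():
        print(n,k,top_circle(n,P,p,*((.065,.083) if k=='ring' else (.122,.138)),r=30))
        u,v=p; ims.append(cv2.resize(im[v-50:v+50,u-50:u+50,::-1],(300,300),interpolation=2))
cv2.imwrite('pics/i.png',np.vstack([np.hstack(ims[:2]),np.hstack(ims[2:])]))
E
```

```text
tcp_pos: [0.589, -0.2535, 0.2174]
tcp_rot: [3.141, -0.01, 2.165]
contact_force: [-0.7, -0.1, 0.3]
grip_width: 0.0701
grip_force: 0.0
top ring [494.7 303.   31.5  74.7 593.  494.1 302.5]
top cap [ 460.8 -226.6   24.3  129.   572.   460.5 -226. ]
scene ring [497.8 303.9  32.1  73.8 731.  499.8 303.3]
scene cap [ 465.  -228.3   26.5  128.8  448.   465.4 -225. ]
```

View pics/i.png

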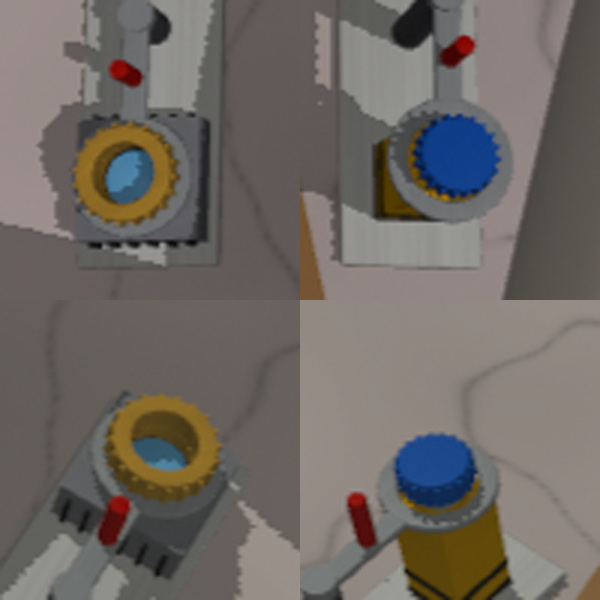

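The ring (top 74–75 mm) and the cap (about 129 mm) are both down and sit over their places. The lens shows under the ring, and the arm is clear of everything. Handing in.

```bash
python3 -c "
from plant import manip
print(manip.get_state()['t']); print(manip.job_done())"
```

```text
59.05
the job is handed in; nothing more can be done
None
```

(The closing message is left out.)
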